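Let the big ball out of its dispenser

ROBOT

A 6-joint arm with a two-finger parallel gripper is mounted at the origin on the work surface. World frame = base frame: x ahead of the robot, y to its left, z up, the work surface at z = 0. Lengths are in mm, angles in rad, forces in N, time in s.
With the tool pointing down it reaches from about 350 to 775 mm from the base axis. Payload 7.3 kg.
Tool frame: the origin (TCP) lies between the finger pads; the fingertips stand 8 mm ahead of it and the grasp point (between the pads) lies 11 mm behind it; y points along the fingers, z is the direction in which the jaws open and shut, and the axes are right-handed (so a half turn about y gives the same grasp; the last joint's range is limited). The gripper opens to 92 mm and grips with 3 to 60 N. Pads are 19 mm wide; open, the fingers measure 130 mm over their backs; the gripper's body (75 mm by 190 mm) begins 47 mm behind the grasp point.
Start: joints at [0.98, 0.342, 1.524, -0, 1.275, -0.146], TCP at [225.884, 473.941, 234.741] pointing down, gripper open.
Joint ranges: [-2.53, 2.53], [-0.77, 2.02], [0.04, 2.7], [-1, 4.14], [0.28, 2.66], [-3.11, 3.11]. Speed limits (rad/s): [2.57, 2.57, 3.14, 3.14, 3.14, 3.14].

INTERFACE

Orientations are given as [roll, pitch, yaw] about the fixed x, y, z axes, in that order (R = Rz(yaw) Ry(pitch) Rx(roll)).
In Python, from plant import bot, vision, job gives the robot as it stands. The module is installed in compiled form; this text tells all that it offers.
- The arm moves only by the tool arm_command, never from a script. Its argument "deltas" is a list of rows, each a list of 4 numbers: the shift along the tool's x, y, z in m, then the turn about the tool's y in degrees. In form: [[x, y, z, twist], ...]. A call has 1 to 5 rows; each row shifts and turns the commanded pose from where the row before left it, along the tool's axes as they then stand; what a row does not reach is not made up. A row lasts 1/10 s, in which the tool goes at most 50 mm and 8.59 degrees, less where a joint would pass 70% of its speed; a pose out of reach is approached as far as the arm can. A call is refused whole if a number of a shift passes 0.05 or a number of a turn 8.59, either way. A call with a gripper value outside its range is refused whole. "claw" is the closure in counts, from 0 (fully open) to 255 (shut), set as the call begins (left out, the last holds). The fingers move at their own pace and stop on an object; the grip force is fixed at half the most. Time passes only in rows, so rows that do not move let the fingers close. It gives the time, the measured TCP pose, the force and the opening at its end, in the units of the state.
- bot.get_obs(): the state, without advancing time (a new reading comes with each control period).
- vision.capture(name): name is "side" or "top" or "wrist"; returns a dict with "img" (480x640x3 uint8, red, green, blue), "camera_matrix" (3x3 intrinsics, pixels), "dist_coeffs" ([k1, k2, p1, p2, k3] as OpenCV has them; the pictures are not rectified), "world_to_cam" (4x4, takes a point from world to camera coordinates); the wrist camera has in their place "mount" (4x4, takes a point from camera to tool coordinates, whose origin is the TCP and whose axes are the tool frame's). Camera axes: x right, y down, z forward; pixel columns grow to the right and rows downward; lengths in mm; the calibration is good to about 2 mm. A picture is of the moment at which its call begins: read the wrist's pose just before it. There is no depth.
- job.close_job(): hands the job in, once; it reports no verdict.
Trained networks look in a picture, given as the dict that the camera call returned (one of the last four; its "shot" number tells which), for a name from the list of things; names that differ only in an ending like _2 or _b are one class to them, and where a whole thing is asked for, a point or a joint stands for the part that bears it (a point fixed in the world has none). Each returns a list of dicts, best first, with "confidence" (0 to 1); they miss things now and then, are a little off and sometimes report something else, mostly with a low value. They report only what shows in the picture. A call takes as long as a camera call. They do not tell look-alikes from the thing itself.
- vision.find_in(picture, name): "xyz" ([x, y, z] in mm, in the coordinates of the camera as it stood for that picture, good to about 4 mm: the middle of the surface that is visible of it).
- vision.regions_of(picture, name): "mask" (480x640 bool, what is visible of it).
The state is a dict: "time": time; "joint_positions": joint angles; "dq": joint speeds; "tau": joint torques, N m; "tool_pos": TCP position; "tcp_rot": TCP orientation; "contact_force": force on the tool from outside, world axes, zero at the start; "moment": the same for the moment, N m; "grip_width": finger opening in mm.
Only numpy, scipy, OpenCV 4.12 (cv2) and the standard library are available. Lean on these libraries where they do the work, as an engineer would, in place of code of your own. Each camera call takes 0.05 s, during which the arm holds its last target. There are 200 camera calls.

TASK

Of the two wooden ball dispensers, let out the larger ball for the dog: press the paddle of that dispenser's rocking lever down so that its gate lifts, keep it down until the ball has rolled into the tray, then let go so that the gate closes again. Touch neither the balls nor the gates themselves, keep the smaller ball shut in, and leave the other lever and everything else on the table as it is.

Things in the scene. Friction and masses are not known exactly. Their poses are not given: they have to be found in the camera images.
- dispenser_a: Fixed light-wood ball dispenser, holding the large ball, 320 x 265 mm, turned up to 0.25 rad. Origin on the table; own x along its lever from paddle (-x, robot's side) to gate, y left. Lever: dark bar at y=0, 131 mm high, pivot at x=-0.03, z=0.125 between cheeks 140 mm high. A 52 mm wide lane at x=0.10 runs along y, sloping 7 deg down to -y, floor 55 mm high at the gate (y=0). The ball waits at +y of it.
- dispenser_b: Fixed light-wood ball dispenser, of the same make, holding the small ball, 320 x 265 mm, turned up to 0.25 rad. Origin on the table; own x along its lever from paddle (-x, robot's side) to gate, y left. Lever: dark bar at y=0, 131 mm high, pivot at x=-0.03, z=0.125 between cheeks 140 mm high. A 52 mm wide lane at x=0.10 runs along y, sloping 7 deg down to -y, floor 55 mm high at the gate (y=0). The ball waits at +y of it.
- lever_a (a joint): Lever of dispenser_a, rad. 0 = at rest, paddle up, gate shut; grows as the paddle is pressed down; stop at 0.42 (paddle centre then about 46 mm lower and tilted 0.42 rad, robot's side down; gate about 58 mm up). A spring brings it back to 0 when let go: the paddle needs about 2 to 6 N. The large ball passes under the gate once the lever is past about 0.3.
- lever_b (a joint): Lever of dispenser_b, rad. 0 = at rest, paddle up, gate shut; grows as the paddle is pressed down; stop at 0.42 (paddle centre then about 46 mm lower and tilted 0.42 rad, robot's side down; gate about 58 mm up). A spring brings it back to 0 when let go: the paddle needs about 2 to 6 N. To be left at rest.
- paddle_a (a point): Centre of the top face of the paddle of dispenser_a: a dark-wood plate 60 mm long (along the lever) by 50 mm wide, 8 mm thick, 110 mm from the pivot; 135 mm above the table at rest, free space below it. It moves with the lever; its x axis runs along the lever from paddle to gate, z is normal to the plate.
- paddle_b (a point): Centre of the top face of the paddle of dispenser_b: a dark-wood plate 60 mm long (along the lever) by 50 mm wide, 8 mm thick, 110 mm from the pivot; 135 mm above the table at rest, free space below it. It moves with the lever; its x axis runs along the lever from paddle to gate, z is normal to the plate.
- ball_large_center (a point): Centre of the larger plain wooden ball (44 mm across, 35 g), waiting behind the shut gate of dispenser_a at the start. The point turns with the ball as it rolls.
- ball_small_center (a point): Centre of the smaller plain wooden ball (28 mm across, 12 g), waiting behind the shut gate of dispenser_b at the start. The point turns with the ball as it rolls.
- ball_large: The larger ball itself; origin on its surface, turns with it: use its centre point. Once the gate is up it rolls by itself, in about 1 s, off the lane's lower end into the felt-floored tray of its dispenser (in the dispenser's frame x 0.05 to 0.15, y -0.07 to -0.18; floor about 11 mm, walls to 68 mm above the table).
- ball_small: The smaller ball itself (28 mm); origin on its surface, turns with it: use its centre point.
- gate_a (a point): Middle of the lower edge of dispenser_a's gate: a dark-wood plate 70 mm wide (along the lever), 72 mm high, 6 mm thick, hanging across the lane from the lever's far end. 61 mm above the table when shut, about 58 mm higher when the lever is at its stop.
- gate_b (a point): Middle of the lower edge of dispenser_b's gate: a dark-wood plate 70 mm wide (along the lever), 72 mm high, 6 mm thick, hanging across the lane from the lever's far end. 61 mm above the table when shut, about 58 mm higher when the lever is at its stop.
- stone: Grey stone, 68 mm across, 37 mm high; loose bystander, origin at the centre of its underside.
- candle: White candle in a pot, 60 mm across, 55 mm high (wick to 65 mm); loose bystander, origin at the centre of its underside.
- mug: Brown mug, 80 mm across, 85 mm high, with a handle; loose bystander, origin at the centre of its underside.
- glass_bottle: Green glass bottle, 56 mm across, 130 mm high; loose bystander, origin at the centre of its underside.
- succulent: Potted succulent, pot 84 mm across, about 160 mm high with leaves; loose bystander, origin at the centre of its underside.
- trinket_box: Dark wooden trinket box, 84 x 124 mm, 57 mm high; loose bystander, origin at the centre of its underside.
Not all that is in view belongs to the job. What is shaped like the ball_large but blue is not meant.

How it is judged:
By the outcome, as a careful person would: the job done as asked, in the order asked, and still so for the second after the job is handed in, with the robot touching nothing.
It also fails if it takes over 35 s, if anything falls off the work surface, if the arm or the gripper's body presses on something with over 40 N, if the wrist force passes 120 N, or if a joint passes its speed limit or range.

## Working session

There is one attempt and no reset: what is moved stays moved. The work goes in short steps, Python scripts to look and compute and a tool call to move; the robot and the scene stay as the last step left them, time stands still between calls to the robot, and variables do not carry over. Pictures are saved under pics/ and viewed, about 8 in all and at most 12, crops included, and the job is handed in when it is done.

Besides the shell and the picture viewer there is one more tool, called by a JSON object that holds its "api" and its "payload", one argument or row to a line. arm_command: Moves the arm, as the interface text tells. Its arguments: {"type":"object","properties":{"deltas":{"type":"array","items":{"type":"array","items":{"type":"number"}}},"claw":{"type":"number"}},"required":["deltas"]}

```bash
mkdir -p pics; cat > h.py <<'E'
import numpy as np, cv2
from plant import bot, vision, job
from scipy.spatial.transform import Rotation as R
def w(p,x):
    T=np.linalg.inv(np.array(p["world_to_cam"])); return (T@np.r_[x,1])[:3]
def px(p,X):
    M=np.array(p["world_to_cam"]); return cv2.projectPoints(np.float64(X).reshape(-1,3),cv2.Rodrigues(M[:3,:3])[0],M[:3,3],np.array(p["camera_matrix"]),np.array(p["dist_coeffs"]))[0].reshape(-1,2)
def ray(p,uv,z):
    u=cv2.undistortPoints(np.float64([[uv]]),np.array(p["camera_matrix"]),np.array(p["dist_coeffs"]))[0,0]
    T=np.linalg.inv(np.array(p["world_to_cam"])); d=T[:3,:3]@np.r_[u,1]; c=T[:3,3]
    return c+d*(z-c[2])/d[2]
def save(p,n): cv2.imwrite("pics/"+n,p["img"][:,:,::-1])
E
python3 - <<'E'
from h import *
o=bot.get_obs(); print(o["time"],o["tool_pos"],o["tcp_rot"],R.from_euler('xyz',o["tcp_rot"]).as_matrix().round(3))
for c in("top","side"):
    p=vision.capture(c); save(p,c+"1.png")
    for n in("ball_large_center","ball_small_center","paddle_a","gate_a","dispenser_a"):
        for d in vision.find_in(p,n)[:4]:
            X=w(p,d["xyz"]); print(c,n,round(d["confidence"],2),X.round(),px(p,X).round())
E
```

```text
0.0 [225.66729471 473.61148189 234.07182791] [-1.57224656e+00  2.00386306e-04 -4.44784697e-01] [[ 0.903 -0.001  0.43 ]
 [-0.43  -0.001  0.903]
 [-0.    -1.    -0.001]]
top ball_large_center 0.76 [633. 110.  34.] [[286. 226.]]
top ball_large_center 0.68 [763. 332.  40.] [[200. 178.]]
top ball_large_center 0.67 [586. 298.  37.] [[213. 246.]]
top ball_large_center 0.58 [666. 325.  34.] [[203. 215.]]
top paddle_a 0.79 [ 537. -193.  133.] [[414. 257.]]
top paddle_a 0.71 [598. 196. 131.] [[245. 235.]]
top gate_a 0.84 [600. 195. 131.] [[246. 234.]]
top gate_a 0.76 [ 531. -197.  137.] [[416. 260.]]
top dispenser_a 0.97 [739. 183.  44.] [[257. 185.]]
top dispenser_a 0.66 [ 678. -207.   51.] [[412. 204.]]
side ball_large_center 0.7 [762. 230.  90.] [[200. 271.]]
side ball_large_center 0.64 [637. 121.  37.] [[269. 283.]]
side ball_large_center 0.63 [654. 332.  37.] [[204. 332.]]
side ball_large_center 0.61 [759. 347.  34.] [[168. 316.]]
side ball_small_center 0.49 [ 709. -188.   77.] [[317. 203.]]
side paddle_a 0.86 [ 629. -199.  131.] [[343. 195.]]
side paddle_a 0.84 [652. 203. 132.] [[239. 271.]]
side gate_a 0.91 [654. 203. 127.] [[239. 273.]]
side gate_a 0.56 [ 631. -198.  127.] [[342. 196.]]
side dispenser_a 0.84 [719. 205.  41.] [[222. 287.]]
side dispenser_a 0.82 [ 679. -198.   52.] [[327. 212.]]
```

View pics/top1.png

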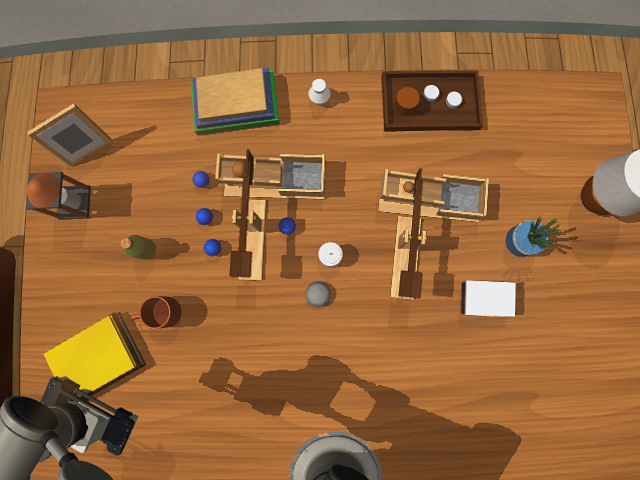

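View pics/side1.png

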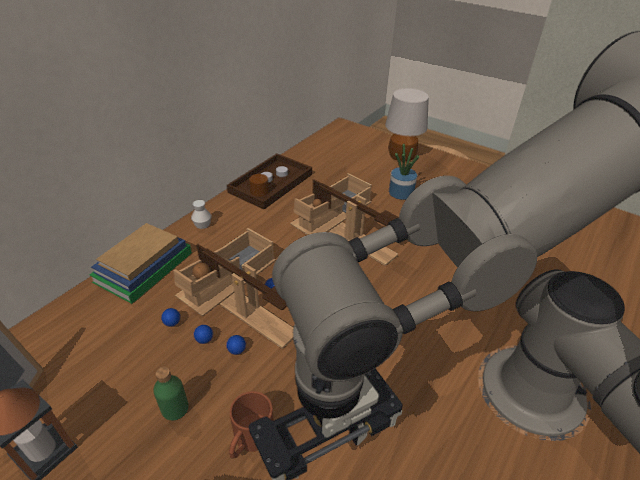

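The top view shows the left dispenser with its paddle at (241,264) and ball at (239,170). The right one has its paddle at (410,286) and ball at (409,187). The candidates are the left plain ball (looks larger), the right plain ball, and the four blue decoys. I'll confirm the size in one enlarged crop.

```bash
python3 - <<'E'
from h import *
p=vision.capture("top")
a=p["img"][145:285,190:330];b=p["img"][165:305,360:500]
im=np.hstack([cv2.resize(x,(400,400),interpolation=cv2.INTER_CUBIC) for x in(a,b)])
cv2.imwrite("pics/crop.png",im[:,:,::-1])
for n,uv,g in(("L",(241,264),(249,153)),("R",(410,286),(418,172))):
    P=ray(p,uv,135);Q=ray(p,g,131);d=Q-P;print(n,P.round(),Q.round(),np.hypot(*d[:2]),np.arctan2(d[1],d[0]))
for n in("paddle_a",):
    for d in vision.regions_of(p,n): 
        m=d["mask"];r=cv2.minAreaRect(np.argwhere(m)[:,::-1].astype(np.float32));print(d["confidence"],m.sum(),r)
for uv in((239,170),(409,187)):print(ray(p,uv,80).round())
E
```

```text
L [530. 205. 135.] [796. 188. 131.] 266.3572298382588 -0.06275007318055903
R [ 472. -181.  135.] [ 739. -212.  131.] 268.9626107770807 -0.11632728242815363
0.97 1299 ((414.51727294921875, 233.2931365966797), (22.17314338684082, 129.05270385742188), 4.763641834259033)
0.94 1343 ((243.50518798828125, 213.91207885742188), (21.9033145904541, 126.13490295410156), 3.3664605617523193)
[770. 223.  80.]
[ 716. -197.   80.]
```

View pics/crop.png

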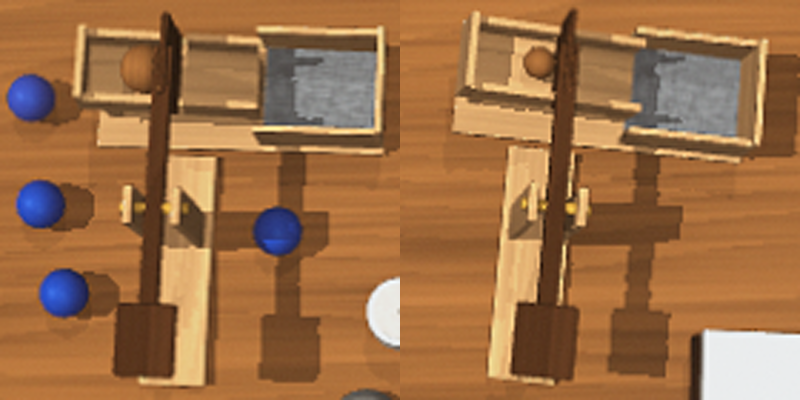

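The left ball is clearly the larger of the two plain balls, so the left dispenser is the one meant. Its paddle is at about (530, 205, 135) with the lever yawed about -0.06. I'll close the claw, turn it to match the lever and go above the paddle.

{"api": "arm_command", "payload": {
  "deltas": [
    [0, 0, 0, -7.5],
    [0, 0, 0, -7.5],
    [0, 0, 0, -7.5],
    [0.02, 0, -0.015, 0],
    [0.032, 0, -0.025, 0]
  ],
  "claw": 255
}}

```text
time: 1.2
tool_pos: [275.1, 431.8, 234.7]
tcp_rot: [-1.57, 0.0, -0.049]
contact_force: [1.6, 0.4, -0.2]
grip_width: 56.4
```

{"api": "arm_command", "payload": {
  "deltas": [
    [0.032, 0, -0.025, 0],
    [0.032, 0, -0.025, 0],
    [0.032, 0, -0.025, 0],
    [0.032, 0, -0.025, 0],
    [0.032, 0, -0.025, 0]
  ]
}}

```text
time: 1.7
tool_pos: [430.1, 296.9, 234.9]
tcp_rot: [-1.57, -0.0, -0.052]
contact_force: [0.5, -0.2, 0.8]
grip_width: 16.3
```

{"api": "arm_command", "payload": {
  "deltas": [
    [0.032, 0, -0.025, 0],
    [0.03, 0, -0.025, 0],
    [0.02, 0, -0.02, 0],
    [0.015, 0, -0.01, 0],
    [0, 0, 0, 0]
  ]
}}

```text
time: 2.2
tool_pos: [523.1, 212.0, 234.5]
tcp_rot: [-1.571, -0.0, -0.055]
contact_force: [-0.8, 0.5, -0.2]
grip_width: 0.5
```

{"api": "arm_command", "payload": {
  "deltas": [
    [0.007, 0.03, -0.007, 0],
    [0, 0.03, 0, 0],
    [0, 0, 0, 0]
  ]
}}

```text
time: 2.5
tool_pos: [525.3, 206.3, 171.1]
tcp_rot: [-1.573, 0.008, -0.051]
contact_force: [-1.0, 0.1, -0.3]
grip_width: 0.7
```

```bash
python3 - <<'E'
from h import *
o=bot.get_obs();p=vision.capture("wrist"); save(p,"w1.png")
print(o["time"],o["tool_pos"],o["contact_force"])
T=np.eye(4);T[:3,:3]=R.from_euler('xyz',o["tcp_rot"]).as_matrix();T[:3,3]=o["tool_pos"]
p["world_to_cam"]=np.linalg.inv(T@np.array(p["mount"]))
for n in("paddle_a","lever_a","ball_large_center"):
    for d in vision.find_in(p,n)[:3]: X=w(p,d["xyz"]);print(n,d["confidence"],X.round(),px(p,X).round())
print(px(p,[[530,205,135],[531,205,168]]).round())
t=vision.capture("top");cv2.imwrite("pics/t2.png",cv2.resize(t["img"][145:305,180:340],(600,600),interpolation=2)[:,:,::-1])
E
```

```text
2.5 [525.28129673 206.26850809 171.13205199] [-0.99379245  0.11016072 -0.31891023]
paddle_a 0.63 [512. 212. 135.] [[324. 250.]]
lever_a 0.85 [516. 207. 133.] [[314. 257.]]
ball_large_center 0.94 [572. 305.  35.] [[445. 281.]]
ball_large_center 0.92 [665. 333.  40.] [[474. 384.]]
[[312. 285.]
 [312. 317.]]
```

View pics/w1.png

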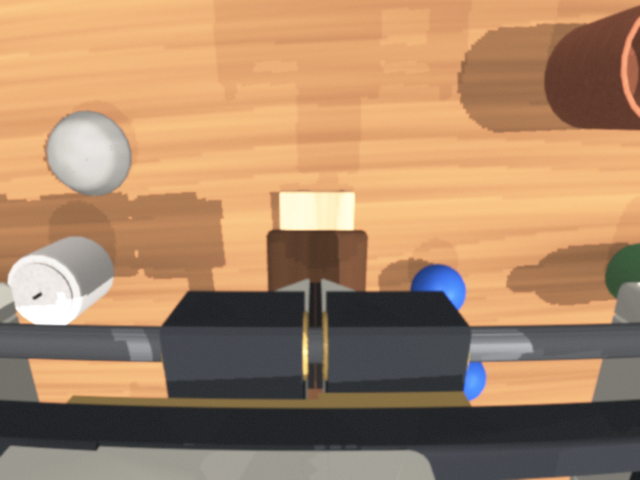

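The front edge of the paddle is at row 231, centred on column 317, which agrees with the estimate to within about 3 mm. Pressing down now, in steps.

{"api": "arm_command", "payload": {
  "deltas": [
    [0, 0.02, 0.0, 0],
    [0, 0.01, 0, 0],
    [0, 0.01, 0, 0],
    [0, 0.01, 0, 0],
    [0, 0, 0, 0]
  ]
}}

```text
time: 3.25
tool_pos: [528.3, 205.9, 124.0]
tcp_rot: [-1.571, 0.0, -0.052]
contact_force: [-2.7, 1.0, 4.1]
grip_width: 0.2
```

{"api": "arm_command", "payload": {
  "deltas": [
    [0, 0.008, 0.0, 0],
    [0, 0.008, 0, 0],
    [0, 0.005, 0, 0],
    [0, 0, 0, 0]
  ]
}}

```text
time: 3.65
tool_pos: [528.6, 205.8, 103.4]
tcp_rot: [-1.571, -0.0, -0.052]
contact_force: [0.8, 0.2, 5.4]
grip_width: 0.4
```

{"api": "arm_command", "payload": {
  "deltas": [
    [0, 0.002, 0, 0],
    [0, 0, 0, 0],
    [0, 0, 0, 0],
    [0, 0, 0, 0],
    [0, 0, 0, 0]
  ]
}}

```text
time: 4.15
tool_pos: [528.5, 205.9, 102.0]
tcp_rot: [-1.571, -0.001, -0.052]
contact_force: [1.2, -0.7, 6.3]
grip_width: 0.3
```

{"api": "arm_command", "payload": {
  "deltas": [
    [0, 0, 0, 0],
    [0, 0, 0, 0],
    [0, 0, 0, 0],
    [0, 0, 0, 0],
    [0, 0, 0, 0]
  ]
}}

```text
time: 4.65
tool_pos: [528.4, 205.9, 101.7]
tcp_rot: [-1.571, -0.0, -0.052]
contact_force: [2.1, -0.5, 5.5]
grip_width: 0.4
```

{"api": "arm_command", "payload": {
  "deltas": [
    [0, 0, 0, 0],
    [0, 0, 0, 0],
    [0, 0, 0, 0],
    [0, 0, 0, 0],
    [0, 0, 0, 0]
  ]
}}

```text
time: 5.15
tool_pos: [528.3, 205.9, 101.7]
tcp_rot: [-1.571, -0.0, -0.052]
contact_force: [1.4, 0.3, 4.8]
grip_width: 0.5
```

```bash
python3 - <<'E'
from h import *
t=vision.capture("top");s=vision.capture("side")
cv2.imwrite("pics/t3.png",np.hstack([cv2.resize(t["img"][140:300,180:340],(400,400),interpolation=2),cv2.resize(s["img"][200:360,150:310],(400,400),interpolation=2)])[:,:,::-1])
E
```

```text
(no output)
```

View pics/t3.png

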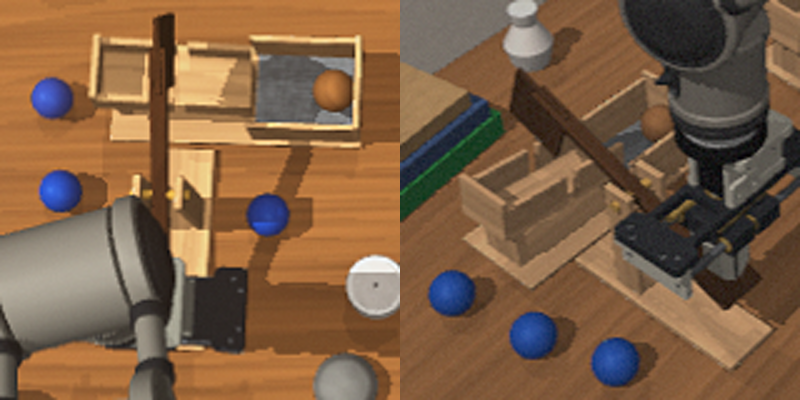

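The gate is up and the ball lies in the tray, at crop pixel (332,90). I'll ease up so the lever closes gently, then lift clear.

{"api": "arm_command", "payload": {
  "deltas": [
    [0, -0.01, 0, 0],
    [0, -0.012, 0, 0],
    [0, -0.012, 0, 0],
    [0, -0.012, 0, 0],
    [0, -0.02, 0, 0]
  ]
}}

```text
time: 5.75
tool_pos: [528.0, 205.6, 168.2]
tcp_rot: [-1.571, 0.001, -0.052]
contact_force: [0.1, 1.1, -0.6]
grip_width: 0.3
```

{"api": "arm_command", "payload": {
  "deltas": [
    [0, -0.03, 0, 0],
    [0, -0.03, 0, 0],
    [-0.04, 0, 0, 0],
    [-0.04, 0, 0, 0],
    [-0.04, 0, 0, 0]
  ]
}}

```text
time: 6.25
tool_pos: [407.4, 211.9, 228.4]
tcp_rot: [-1.57, -0.001, -0.053]
contact_force: [1.2, 1.5, 0.3]
grip_width: 0.3
```

{"api": "arm_command", "payload": {
  "deltas": [
    [-0.03, 0, 0, 0],
    [0, 0, 0, 0],
    [0, 0, 0, 0],
    [0, 0, 0, 0],
    [0, 0, 0, 0]
  ]
}}

```text
time: 6.75
tool_pos: [379.6, 213.5, 227.7]
tcp_rot: [-1.571, -0.0, -0.053]
contact_force: [0.1, -0.1, 0.4]
grip_width: 0.6
```

```bash
python3 - <<'E'
from h import *
t=vision.capture("top");s=vision.capture("side");o=bot.get_obs();print(o["time"],o["tool_pos"],o["contact_force"])
cv2.imwrite("pics/t4.png",np.hstack([cv2.resize(t["img"][140:320,180:500],(533,300),interpolation=2),cv2.resize(s["img"][200:360,150:310],(266,300))])[:,:,::-1])
E
```

```text
6.85 [379.24176661 213.52215356 227.50420514] [0.21506444 0.51545912 0.57428184]
```

View pics/t4.png

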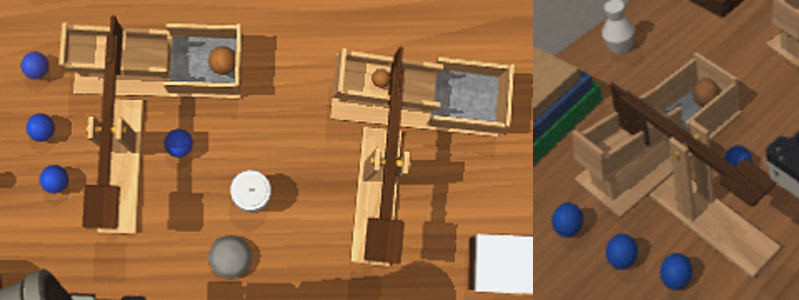

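The lever is back at rest with the gate shut, and the large ball is in the tray at (222,60). The small ball is still shut in at (381,77), and nothing else has moved.

```bash
python3 -c "
from plant import job; print(job.close_job())"
```

```text
the job is handed in; nothing more can be done
None
```

The large ball is in its tray and the job is handed in; no verdict was reported. I pressed the left dispenser's paddle down about 41 mm with closed fingers, at about 6 N. I held it there for about 1.5 s until the ball had rolled out, then eased the lever back up and withdrew the arm.

The last pictures, at 6.85 s, show that lever at rest with its gate shut. The small ball is still behind its gate, the other lever is at rest, and the bystanders in view have not moved. The bottle, mug and succulent were outside that last crop, so I did not recheck them. The measured contact force after withdrawing was near zero, and no check failed or disagreed.

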